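# Turn the car-park announcement amplifier off at its volume knob

## Task

The attendant's shift is over: turn the volume knob of the announcement amplifier anticlockwise (seen from above) all the way to its end stop, which is off, and let go of it. The volume knob is the large one with the upright bar grip; leave the two small round tone knobs as they are set.

Things in the scene. Friction and masses are not known exactly. Their poses are not given: they have to be found in the camera images.
- volume (a joint): Angle of the volume knob, rad: 0 at the fully anticlockwise end stop (off), growing clockwise seen from above to 4.71 at the other stop. It starts between 0.7 and 1.4: one grasp is enough. Vertical axis, light even friction (0.04 N m), no spring; it stays where left. At off the pointer is at the near left, at half past seven, seen from the amplifier's long side that faces the robot.
- volume_grip (a point): Grip point of the volume knob, on its axis, 97 mm above the table: a black bar 50 mm long, 14 wide (its top at 104 mm) standing on a round skirt 52 mm across (top at 74 mm). Turns with the knob: x lies along the bar to the end with the white pointer line, y across its width, z up. It stands on a fixed amplifier (grey case, bare metal top), 200 x 320 mm, flat top at 60 mm, in a row of three knobs 85 mm apart, in any order.
- bass_mark (a point): The white line on top of the small round bass knob (24 mm across, 16 mm high, black; its top is 82 mm above the table), a tone control that must stay as it is set. The point lies on the knob's top, 10 mm from its turning axis.
- treble_mark (a point): The white line on top of the small round treble knob (24 mm across, 16 mm high, black; its top is 82 mm above the table), a tone control that must stay as it is set. The point lies on the knob's top, 10 mm from its turning axis.

How it is judged:
By the outcome, as a careful person would: the job done as asked, in the order asked, and still so for the second after the job is handed in, with the robot touching nothing.
It also fails if it takes over 32 s, if anything falls off the work surface, if the arm or the gripper's body presses on something with over 40 N, if the wrist force passes 120 N, or if a joint passes its speed limit or range.

## Robot

A 6-joint arm with a two-finger parallel gripper is mounted at the origin on the work surface. World frame = base frame: x ahead of the robot, y to its left, z up, the work surface at z = 0. Lengths are in m, angles in rad, forces in N, time in s.
With the tool pointing down it reaches from about 0.425 to 0.95 m from the base axis. Payload 3.5 kg.
Tool frame: the origin (TCP) lies at the very end of the fingers, on their centre line; the grasp point (between the pads) lies 19 mm behind it (ctrl.grip_point_offset is the distance from the TCP to the grasp point, in m); z points along the fingers, y is the line along which they close (so a half turn about z gives the same grasp; the last joint's range is limited). The gripper opens to 85 mm and grips with 20 to 120 N. Pads are 22 mm wide; open, the fingers measure 114 mm over their backs; the gripper's body (76 mm by 85 mm) begins 54 mm behind the grasp point. The pads swing forward as they close: fully open they stand 13 mm farther back than shut.
Start: joints at [-0.15, 0.286, 1.577, -0, 1.279, -0.15], TCP at [0.675, 0, 0.231] pointing down, gripper open.
Joint ranges: [-2.77, 2.77], [-0.9, 2.22], [0.21, 2.48], [-1.53, 4.67], [0.24, 2.81], [-2.84, 2.84]. Speed limits (rad/s): [2.79, 2.79, 3.14, 3.14, 3.14, 3.14].

## Interface

Orientations are given as a unit quaternion [x, y, z, w].
In Python, from plant import telemetry, vision, ctrl gives the robot as it stands.
- The arm moves only by the tool arm_command, never from a script. Its argument "series" is one flat list of numbers, 7 for each row, row after row: the shift along the tool's x, y, z in cm, then the turn, a rotation vector about the tool's x, y, z in degrees, then the closure, from 0 (fully open) to 1 (shut). A call has 1 to 10 rows; each row is the pose to reach, as a shift and turn from the pose commanded when the call began, along the tool's axes at that moment; what a row does not reach only later rows make up. A row lasts 1/12 s, in which the tool goes at most 41.7 mm and 7.16 degrees, less where a joint would pass 70% of its speed; a pose out of reach is approached as far as the arm can. A call with a gripper value outside its range is refused whole. The fingers move at their own pace and stop on an object; "force" is the grip in N (left out, the last holds). Time passes only in rows, so rows that repeat a pose let the fingers close. It gives the time, the measured TCP pose, the force, the opening and the grip force at its end, in the units of the state.
- telemetry.get_state(): the state, without advancing time (a new reading comes with each control period).
- vision.read_camera(name): name is "scene" or "side" or "wrist"; returns a dict with "color" (384x512x3 uint8, blue, green, red), "K" (3x3 intrinsics, pixels), "D" ([k1, k2, p1, p2, k3] as OpenCV has them; the pictures are not rectified), "rvec" (rotation vector, rad) and "tvec" (3), from world to camera coordinates, as OpenCV has them; the wrist camera has in their place "T_tool_cam" (4x4, takes a point from camera to tool coordinates, whose origin is the TCP and whose axes are the flange's). Camera axes: x right, y down, z forward; pixel columns grow to the right and rows downward; lengths in m; the calibration is good to about 2 mm. A picture is of the moment at which its call begins: read the wrist's pose just before it. There is no depth.
- ctrl.sign_off(): hands the job in; it is judged then, once.
The state is a dict: "time": time; "qpos": joint angles; "dq": joint speeds; "joint_efforts": joint torques, N m; "eef_pos": TCP position; "tcp_rot": TCP orientation; "contact_force": force on the tool from outside, world axes, zero at the start; "wrist_torque": the same for the moment, N m; "opening": opening from 0.0 (shut) to 1.0 (fully open); "finger_force": force on a finger pad.
Only numpy, scipy, OpenCV 4.12 (cv2) and the standard library are available. Lean on these libraries where they do the work, as an engineer would, in place of code of your own. Each camera call takes 0.05 s, during which the arm holds its last target. There are 200 camera calls.

## Working session

There is one attempt and no reset: what is moved stays moved. The work goes in short steps, Python scripts to look and compute and a tool call to move; the robot and the scene stay as the last step left them, time stands still between calls to the robot, and variables do not carry over. Pictures are saved under pics/ and viewed, at most 10 in all, crops included, and the job is handed in when it is done.

Besides the shell and the picture viewer there is one more tool, called after "Call:" by a JSON object that holds its "method" and its "body", one argument or row to a line. arm_command: Moves the arm, as the interface text tells. Its arguments: {"type":"object","properties":{"series":{"type":"array","items":{"type":"number"}},"force":{"type":"number"}},"required":["series"]}

```bash
mkdir -p pics
cat > h.py <<'E'
import numpy as np, cv2
from scipy.spatial.transform import Rotation as R
from plant import telemetry, vision, ctrl
def cam(n):
    s=telemetry.get_state(); c=vision.read_camera(n)
    if n=="wrist":
        T=np.eye(4);T[:3,:3]=R.from_quat(s["tcp_rot"]).as_matrix();T[:3,3]=s["eef_pos"]
        c["Twc"]=T@c["T_tool_cam"]
    else:
        M=np.eye(4);M[:3,:3]=cv2.Rodrigues(np.array(c["rvec"],float))[0];M[:3,3]=np.ravel(c["tvec"]);c["Twc"]=np.linalg.inv(M)
    return c
def ray(c,uv,z):
    uv=np.array(uv,float).reshape(-1,1,2)
    p=cv2.undistortPoints(uv,np.array(c["K"]),np.array(c["D"])).reshape(-1,2)
    d=np.c_[p,np.ones(len(p))]@c["Twc"][:3,:3].T; o=c["Twc"][:3,3]
    return o+d*((z-o[2])/d[:,2])[:,None]
E
python3 - <<'E'
from h import *
import pickle
a=cam("scene");b=cam("wrist");pickle.dump((a,b),open("c0.pkl","wb"))
cv2.imwrite("pics/s0.png",a["color"]);cv2.imwrite("pics/w0.png",b["color"])
s=telemetry.get_state();print(s["eef_pos"],s["tcp_rot"],s["time"],s["opening"],ctrl.grip_point_offset)
E
```

```text
[6.74408390e-01 1.47234729e-04 2.30042934e-01] [ 7.07093514e-01  7.07119199e-01 -6.40794750e-04 -8.89023403e-04] 0.1 1.0020375796693113 0.0187
```

View pics/s0.png

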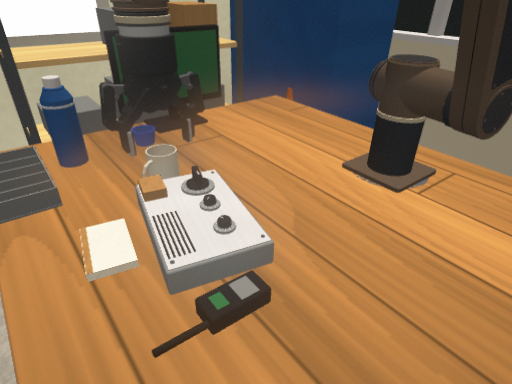

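View pics/w0.png

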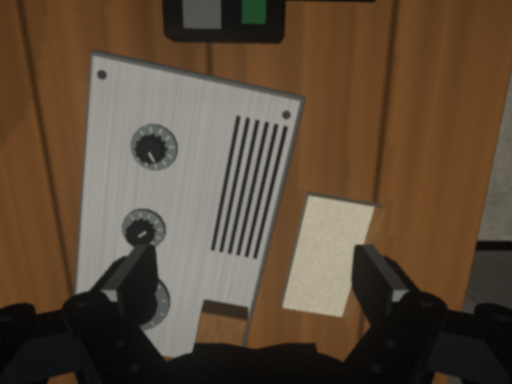

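The scene view shows the volume knob at about (198,180), at the far end of the row, with the small knobs at (209,202) and (224,223). A wooden block sits on the case at (153,188), next to a mug. The wrist view shows the small knobs at (154,148) and (144,230), with the volume knob hidden behind a finger near (150,305).

Run:
```python
from h import *
import pickle
a,b=pickle.load(open("c0.pkl","rb"))
np.set_printoptions(precision=4,suppress=True)
print("w knobs skirt z.066",ray(b,[(154,147),(144,229),(152,304)],.066))
print("w case corners z.06",ray(b,[(94,52),(302,97)],.06), "block",ray(b,[(203,300),(248,306)],.09))
print("s vol skirt",ray(a,[(198,185)],.07),"top",ray(a,[(197,170)],.104),"block top",ray(a,[(140,182),(162,178),(167,190),(145,196)],.08), "mug",ray(a,[(161,150)],.09))
print(b["Twc"])
c=cv2.resize(a["color"][130:240,120:250],None,fx=5,fy=5,interpolation=cv2.INTER_CUBIC);cv2.imwrite("pics/s0c.png",c)
```

```text
w knobs skirt z.066 [[ 0.5803  0.0246  0.066 ]
 [ 0.5631 -0.0581  0.066 ]
 [ 0.5635 -0.1456  0.066 ]]
w case corners z.06 [[0.5324 0.1081 0.06  ]
 [0.7178 0.0695 0.06  ]] block [[ 0.6232 -0.1239  0.09  ]
 [ 0.6678 -0.1308  0.09  ]]
s vol skirt [[ 0.5462 -0.1334  0.07  ]] top [[ 0.5421 -0.1402  0.104 ]] block top [[ 0.6515 -0.205   0.08  ]
 [ 0.6043 -0.1937  0.08  ]
 [ 0.6184 -0.1376  0.08  ]
 [ 0.6658 -0.1418  0.08  ]] mug [[ 0.5495 -0.3174  0.09  ]]
[[ 1.     -0.0003 -0.0012  0.6746]
 [-0.0006 -0.9602 -0.2794  0.0722]
 [-0.0011  0.2794 -0.9602  0.3733]
 [ 0.      0.      0.      1.    ]]
```

View pics/s0c.png

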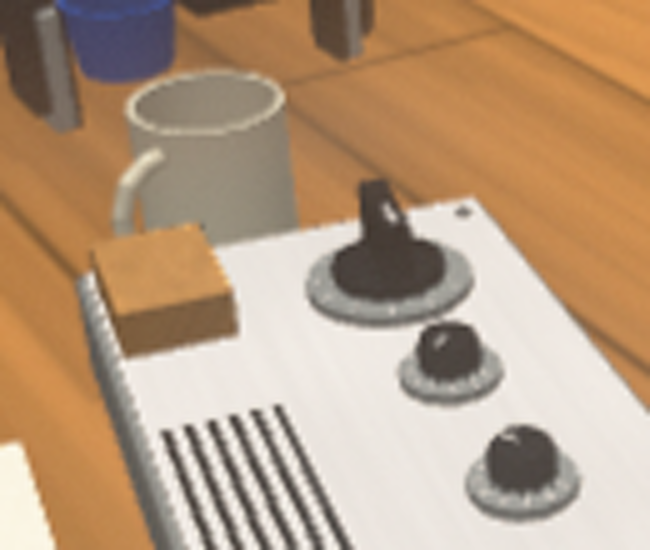

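The volume knob is at about (0.544, -0.141). I'll go above it and look from close by.

Call:
{"method": "arm_command", "body": {
  "series": [-3,-2.6,0,0,0,5,0,-6,-5.2,0,0,0,10,0,-9,-7.8,0,0,0,15,0,-11.5,-10.4,0,0,0,20,0,-14.1,-13,0,0,0,25,0,-14.1,-13,0,0,0,25,0,-14.1,-13,0,0,0,25,0,-14.1,-13,0,0,0,25,0]
}}

```text
time: 0.77
eef_pos: [0.545, -0.1409, 0.2312]
tcp_rot: [0.843, 0.537, 0.0, -0.0]
contact_force: [0.1, 0.7, -0.7]
opening: 1.0
finger_force: 0.0
```

Run:
```python
from h import *
import pickle
b=cam("wrist");pickle.dump(b,open("c1.pkl","wb"))
cv2.imwrite("pics/w1.png",b["color"])
s=telemetry.get_state();print(s["eef_pos"],s["tcp_rot"],s["time"])
```

```text
[ 0.54540713 -0.14049982  0.23122238] [ 8.43142950e-01  5.37689432e-01  1.73252087e-04 -1.02042612e-04] 0.8167
```

View pics/w1.png

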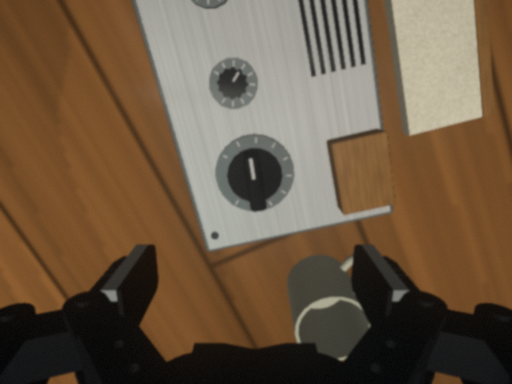

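The wrist view shows the volume knob at about (255,173), with its pointer line from (251,158) to (253,179). The pointer end of the bar is up and the other end is at (259,209).

Run:
```python
from h import *
import pickle
b=pickle.load(open("c1.pkl","rb"))
np.set_printoptions(precision=4,suppress=True)
im=b["color"]
g=cv2.cvtColor(im,cv2.COLOR_BGR2GRAY)
m=np.zeros_like(g);cv2.circle(m,(255,175),24,255,-1)
w=((g>120)&(m>0)).astype(np.uint8)
ys,xs=np.nonzero(w);print(len(xs),xs.min(),xs.max(),ys.min(),ys.max())
l=cv2.fitLine(np.c_[xs,ys].astype(np.float32),cv2.DIST_L2,0,.01,.01).ravel();print(l)
d=l[:2]*(-np.sign(l[1]));P=ray(b,[l[2:],l[2:]+10*d],.104);v=P[1]-P[0];print(P,"pointer deg",np.degrees(np.arctan2(v[1],v[0])))
# black skirt: dark blob
k=((g<60)).astype(np.uint8);m[:]=0;cv2.circle(m,(255,173),46,255,-1);k[m==0]=0
print("far end",ray(b,[(259,208)],.1))
gr=ray(b,[(255,173)],.064);print("ring",gr)
cv2.imwrite("pics/w1c.png",cv2.resize(cv2.convertScaleAbs(im[125:225,205:305],alpha=2.5),None,fx=6,fy=6,interpolation=cv2.INTER_CUBIC))
```

```text
67 249 254 159 178
[  0.1606   0.987  251.6866 168.2537]
[[ 0.5479 -0.1287  0.104 ]
 [ 0.5503 -0.1205  0.104 ]] pointer deg 73.88060721040951
far end [[ 0.5382 -0.1646  0.1   ]]
ring [[ 0.5448 -0.1422  0.064 ]]
```

View pics/w1c.png

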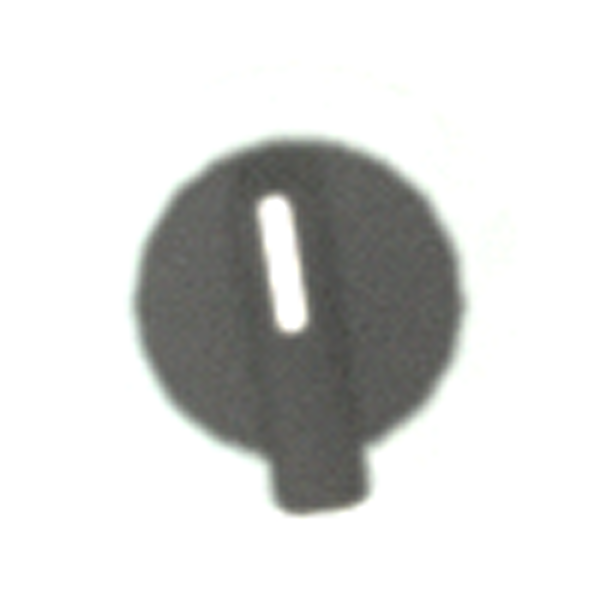

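The pointer is at 73.9° in world axes and the axis at (0.545, -0.1406), so about 50° is left to off. I'll turn by -9° and descend with the fingers part closed.

Call:
{"method": "arm_command", "body": {
  "series": [0,0,2,0,0,-3,0.35,0,0,4,0,0,-6,0.35,0,0,6,0,0,-9,0.35,0,0,8,0,0,-9,0.35,0,0,10,0,0,-9,0.35,0,0,12,0,0,-9,0.35,0,0,13.5,0,0,-9,0.35,0,0,14.5,0,0,-9,0.35,0,0,15,0,0,-9,0.35,0,0,15,0,0,-9,0.35],
  "force": 30
}}

```text
time: 1.65
eef_pos: [0.5448, -0.1401, 0.0801]
tcp_rot: [0.798, 0.602, -0.001, -0.001]
contact_force: [0.3, 0.7, -0.5]
opening: 0.65
finger_force: 0.0
```

Call:
{"method": "arm_command", "body": {
  "series": [0,0,0,0,0,0,0.6,0,0,0,0,0,0,0.8,0,0,0,0,0,0,1,0,0,0,0,0,0,1,0,0,0,0,0,0,1,0,0,0,0,0,0,1,0,0,0,0,0,0,1,0,0,0,0,0,0,1],
  "force": 30
}}

```text
time: 2.32
eef_pos: [0.5448, -0.141, 0.0827]
tcp_rot: [0.799, 0.602, -0.0, -0.0]
contact_force: [-4.0, 1.6, 5.7]
opening: 0.157
finger_force: 31.8
```

Gripped, at 13 mm opening. Now I'll turn anticlockwise, raised slightly because the tips press lightly on the skirt.

Call:
{"method": "arm_command", "body": {
  "series": [0,0,-0.2,0,0,-3,1,0,0,-0.2,0,0,-8,1,0,0,-0.2,0,0,-13,1,0,0,-0.2,0,0,-18,1,0,0,-0.2,0,0,-23,1,0,0,-0.2,0,0,-28,1,0,0,-0.2,0,0,-33,1,0,0,-0.2,0,0,-38,1,0,0,-0.2,0,0,-42,1,0,0,-0.2,0,0,-45,1]
}}

```text
time: 3.15
eef_pos: [0.543, -0.1411, 0.0828]
tcp_rot: [0.506, 0.862, -0.001, -0.002]
contact_force: [-6.3, -0.4, 0.2]
opening: 0.158
finger_force: 31.3
```

Call:
{"method": "arm_command", "body": {
  "series": [0,0,0,0,0,-1,1,0,0,0,0,0,-2,1,0,0,0,0,0,-3,1,0,0,0,0,0,-4,1,0,0,0,0,0,-5,1,0,0,0,0,0,-5,1]
}}

```text
time: 3.65
eef_pos: [0.5428, -0.1411, 0.0828]
tcp_rot: [0.47, 0.882, -0.001, -0.003]
contact_force: [-6.2, -1.1, 0.8]
opening: 0.154
finger_force: 32.6
```

Run:
```python
from h import *
s=telemetry.get_state()
for k in("time","eef_pos","contact_force","wrist_torque","opening","finger_force"):print(k,s[k])
M=R.from_quat(s["tcp_rot"]).as_matrix();print("bar deg",np.degrees(np.arctan2(M[1,0],M[0,0])),np.degrees(np.arctan2(M[1,1],M[0,1]))+90)
```

```text
time 3.65
eef_pos [ 0.54279048 -0.14111894  0.08277222]
contact_force [-6.18116399 -1.10409019  0.7570379 ]
wrist_torque [-0.28878594  0.85341334 -0.5821399 ]
opening 0.15386867631799017
finger_force 32.585073709487915
bar deg 123.88588288660048 123.88671657532922
```

Torque is rising at 123.9°, which looks like the stop. I'll push a few degrees further to confirm.

Call:
{"method": "arm_command", "body": {
  "series": [0,0,0,0,0,-1,1,0,0,0,0,0,-2,1,0,0,0,0,0,-3,1,0,0,0,0,0,-4,1,0,0,0,0,0,-4,1]
}}

```text
time: 4.07
eef_pos: [0.5426, -0.1409, 0.0828]
tcp_rot: [0.442, 0.897, -0.0, -0.003]
contact_force: [-6.4, -1.3, 1.4]
opening: 0.158
finger_force: 60.6
```

Run:
```python
from h import *
s=telemetry.get_state()
for k in("time","contact_force","wrist_torque","opening","finger_force"):print(k,s[k])
M=R.from_quat(s["tcp_rot"]).as_matrix();print("bar deg",np.degrees(np.arctan2(M[1,0],M[0,0])))
```

```text
time 4.0667
contact_force [-6.44407259 -1.32256037  1.39721909]
wrist_torque [-0.22656359  1.09042798 -1.46963785]
opening 0.15758662356102715
finger_force 60.615704683586955
bar deg 127.57927256257686
```

The torque climbed from 0.58 to 1.47 N m, so it is against the stop. I'll ease back slightly so some torque remains, then open and rise.

Call:
{"method": "arm_command", "body": {
  "series": [0,0,0,0,0,1.5,1,0,0,0,0,0,3,1,0,0,0,0,0,3,0.8,0,0,0,0,0,3,0.6,0,0,0,0,0,3,0.4,0,0,0,0,0,3,0.35,0,0,0,0,0,3,0.35,0,0,0,0,0,3,0.35]
}}

```text
time: 4.73
eef_pos: [0.5453, -0.141, 0.0836]
tcp_rot: [0.462, 0.887, 0.0, 0.0]
contact_force: [0.3, -0.4, -0.3]
opening: 0.653
finger_force: 0.0
```

Call:
{"method": "arm_command", "body": {
  "series": [0,0,-1,0,0,0,0.35,0,0,-3,0,0,0,0.35,0,0,-5,0,0,0,0.35,0,0,-8,0,0,0,0.35,0,0,-11,0,0,0,0.35,0,0,-13,0,0,0,0.2,0,0,-15,0,0,0,0,0,0,-15,0,0,0,0,0,0,-15,0,0,0,0,0,0,-15,0,0,0,0]
}}

```text
time: 5.57
eef_pos: [0.5444, -0.1407, 0.2324]
tcp_rot: [0.462, 0.887, -0.0, -0.001]
contact_force: [-0.2, 1.0, -0.5]
opening: 1.0
finger_force: 0.0
```

Run:
```python
from h import *
b=cam("wrist");cv2.imwrite("pics/w2.png",b["color"])
g=cv2.cvtColor(b["color"],cv2.COLOR_BGR2GRAY)
m=np.zeros_like(g);cv2.circle(m,(255,175),24,255,-1)
ys,xs=np.nonzero((g>120)&(m>0));print(len(xs))
l=cv2.fitLine(np.c_[xs,ys].astype(np.float32),cv2.DIST_L2,0,.01,.01).ravel()
P=ray(b,[l[2:],l[2:]-10*np.sign(l[1])*l[:2]],.104);v=P[1]-P[0];print("pointer",np.degrees(np.arctan2(v[1],v[0])))
```

```text
59
pointer 124.60911742880567
```

View pics/w2.png

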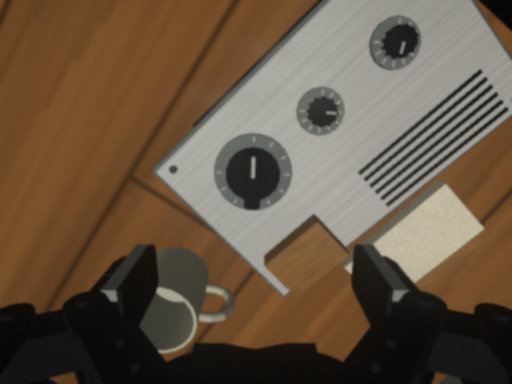

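The pointer now lies at 124.6°, against the expected 123° at half past seven. It runs from about (253,157) to (254,178) in the wrist view. The gripper is clear, and the tone knobs at (402,42) and (322,111) were not touched.

```bash
python3 -c "
from h import *
print(ctrl.sign_off())"
```

```text
the job is handed in; nothing more can be done
None
```

The volume knob is turned anticlockwise to its off stop and released, with the tone knobs untouched, and the job is handed in at about 5.6 s.

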